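# Walk the heavy tube block home against the chiller

## Robot

A 6-joint arm with a two-finger parallel gripper is mounted at the origin on the work surface. World frame = base frame: x ahead of the robot, y to its left, z up, the work surface at z = 0. Lengths are in m, angles in rad, forces in N, time in s.
With the tool pointing down it reaches from about 0.375 to 0.9 m from the base axis. Payload 3.1 kg.
Tool frame: the origin (TCP) lies at the centre of the arm's flange, where the gripper is bolted on; the fingertips stand robot.tip_extent ahead of it and the grasp point (between the pads) lies 164 mm ahead of it (robot.tip_extent is the distance from the TCP to the fingertips, in m); z points along the fingers, y is the line along which they close (so a half turn about z gives the same grasp; the last joint's range is limited). The gripper opens to 87 mm and grips with 3 to 60 N. Pads are 19 mm wide; open, the fingers measure 117 mm over their backs; the gripper's body (75 mm by 190 mm) begins 51 mm behind the grasp point.
Start: joints at [1.052, 0.527, 1.433, -0, 1.181, -0.178], TCP at [0.209, 0.589, 0.405] pointing down, gripper open.
Joint ranges: [-3.08, 3.08], [-0.75, 2.2], [0.22, 2.44], [-1.43, 4.57], [0, 2.65], [-2.85, 2.85]. Speed limits (rad/s): [2.79, 2.79, 3.14, 3.14, 3.14, 3.14].

## Interface

Orientations are given as a unit quaternion [x, y, z, w].
In Python, from rig import get_obs, camera, hand_in, cut_out, robot gives the robot as it stands.
- The arm moves only by the tool step_arm, never from a script. Its argument "rows" is a list of rows, each a list of 6 numbers: the shift along the world's x, y, z in m, then the turn, a rotation vector about the world's x, y, z in degrees. A call has 1 to 12 rows; each row shifts and turns the commanded pose from where the row before left it; what a row does not reach is not made up. A row lasts 1/8 s, in which the tool goes at most 62.5 mm and 10.7 degrees, less where a joint would pass 70% of its speed; a pose out of reach is approached as far as the arm can. A call is refused whole if a number of a shift passes 0.0625 or a number of a turn 10.7, either way. A call with a gripper value outside its range is refused whole. "jaw" is the finger opening in m, from 0 to 0.087, set as the call begins (left out, the last holds). The fingers move at their own pace and stop on an object; "squeeze" is the grip in N (left out, the last holds). Time passes only in rows, so rows that do not move let the fingers close. It gives the time, the measured TCP pose, the force, the opening and the grip force at its end, in the units of the state.
- get_obs(): the state, without advancing time (a new reading comes with each control period).
- camera(name): name is "scene" or "top" or "wrist"; returns a dict with "pixels" (384x512x3 uint8, blue, green, red), "depth" (384x512 float32, m along the optical axis (not along the pixel's ray), 0 where there is no reading), "fov_y" (degrees; the focal length in pixels is half the picture's height over the tangent of half this angle, whatever the lens; pixels are square), "cx", "cy" (the principal point, pixels), "extrinsics" (4x4, takes a point from camera to world coordinates); the wrist camera has in their place "mount" (4x4, takes a point from camera to tool coordinates, whose origin is the TCP and whose axes are the flange's). Camera axes: x right, y up, looking along -z (the intrinsics and any distortion apply to the point x, -y, -z); pixel columns grow to the right and rows downward; lengths in m; the calibration is good to about 2 mm. A picture is of the moment at which its call begins: read the wrist's pose just before it.
- hand_in(): hands the job in; it is judged then, once.
Trained networks look in the newest picture that a camera, given by its name, has taken for a name from the list of things; names that differ only in an ending like _2 or _b are one class to them, and where a whole thing is asked for, a point or a joint stands for the part that bears it (a point fixed in the world has none). Each returns a list of dicts, best first, with "confidence" (0 to 1); they miss things now and then, are a little off and sometimes report something else, mostly with a low value. They report only what shows in the picture. A call takes as long as a camera call.
- cut_out(label, camera): "region" (384x512 bool, what is visible of it) and "extent" ([centre column, centre row, width, height] in pixels, round what is visible of it).
The state is a dict: "time": time; "q": joint angles; "joint_velocities": joint speeds; "joint_torque": joint torques, N m; "position": TCP position; "tool_rot": TCP orientation; "ft_force": force on the tool from outside, world axes, zero at the start; "moment": the same for the moment, N m; "grip_width": finger opening in m; "grip_force": force on a finger pad.
Only numpy, scipy, OpenCV 4.12 (cv2) and the standard library are available. Lean on these libraries where they do the work, as an engineer would, in place of code of your own. Each camera call takes 0.05 s, during which the arm holds its last target. There are 200 camera calls.

## Task

Walk the heavy aluminium tube block across the bench to the low white chiller by pushing its front face near alternate ends, so that it swings ahead end by end; it is too heavy to shove straight, and no push may exceed 25 N. Press it home by feel until its back face is firmly seated on both of the chiller's dark pads, roughly centred between them, then let go and leave it there. Keep it flat on its feet and leave everything else on the bench alone.

Things in the scene. Friction and masses are not known exactly. Their poses are not given: they have to be found in the camera images.
- block: Solid aluminium tube block, bare metal, 100 mm (x) by 260 mm (y) by 70 mm high, dark wells and a few white caps (8 mm high, none within 40 mm of the front edge) in its top. 3.6 to 3.9 kg; too wide to grasp. Origin: centre of the underside; x from front face (-50 mm, robot side) to back face (+50 mm), y to its left end, z up. Starts about 40 to 60 mm short of the pads.
- push_left (a point): Point on the block's front face, 114 mm left of its middle, 55 mm above the bench. Sliding the block straight takes 20 to 25 N and far more if the tool also drags down on it, but a push here about 8 to 14 N: the block then pivots about its right feet. Its four small rubber feet (14 mm across, 6 mm high) stand 72 mm left and right and 18 mm before and behind the middle.
- push_right (a point): Point on the block's front face, 114 mm right of its middle, 55 mm above the bench. Pushed here the block pivots about its left feet; the tool grips the face, so follow that arc and do not bear down: dragging adds force. Once an end meets its pad the push rises steeply (10 N or more per mm on a stiff arm): finish slowly, press with about 17 N.
- end_left (a point): Point on the block's back face, 120 mm left of its middle and 35 mm above the bench. Its x in the chiller's frame is minus the gap left at this end. As one end is pushed ahead, the other slips back by a third to a half as much.
- end_right (a point): Point on the block's back face, 120 mm right of its middle and 35 mm above the bench. Its x in the chiller's frame is minus the gap left at this end.
- dock: Low white bench chiller, fixed, hard, 200 mm deep (x), 310 mm wide (y), 68 mm high. Two dark steel pads stand 12 mm proud of its front, each 50 mm wide, 15 to 55 mm above the bench, centred 105 mm left and right. Origin: on the bench midway between the pads, in the plane of the pad faces; x into the chiller, y left, z up. The block is home when both end points have x = 0 here and its y is near 0.
- dish_a: Bystander: covered clear petri dish, 94 mm across, 17 mm high, beside the block's way on the left. Origin: centre of the underside.
- dish_b: Bystander: covered clear petri dish, 94 mm across, 17 mm high, on the right of the block's start. Origin: centre of the underside.
- puck: Bystander: aluminium sample puck, 48 mm across, 32 mm high, on the right beside the chiller's front. Origin: centre of the underside.
- foam_pot: Bystander: white open foam pot, 110 mm across, 55 mm high, left of the chiller. Origin: centre of the underside.
- marker: Bystander: black marker pen with a blue cap, 130 mm long, 12 mm thick, lying on the left. Origin: on the bench under its middle.
- tweezers: Bystander: steel tweezers, 120 mm long, 5 mm thick, lying on the right. Origin: on the bench under their middle.
- vial: Bystander: capped vial, 28 mm across, 50 mm high, standing right of the chiller. Origin: centre of the underside.

How it is judged:
On the way, in this order (a step that is already met when the one before it is completed fails the run):
1. the block has been walked up to within 20 mm of the pads (its middle) (x of block in the frame of dock above -0.07 m).
2. the block is pressed home: both ends of its back face within 3 mm of the pads and at least 1 N of pressure on the pads, for 0.2 s (x of each of end_left, end_right in the frame of dock above -0.003 m and contact force between block and dock above 1 N), for 0.2 s.
At the end, for the whole second after the job is handed in: The block stands flat and at rest, both ends of its back face within 3 mm of the pad faces, its middle within 22 mm of the line midway between the pads, and it has been let go (x of each of end_left, end_right in the frame of dock above -0.003 m and y of block in the frame of dock between -0.022 and 0.022 m and angle between block's own z axis and vertical below 0.03 rad and linear speed of block below 0.01 m/s); the robot touches nothing.
It fails at once if the robot pushed on the block with more than 25 N (contact force between any of the fingers, the arm and block above 25 N).
It fails at once if the block was tipped by more than 0.12 rad (angle between block's own z axis and vertical above 0.12 rad).
It fails at once if a bystander was moved by more than 15 mm (distance of any of dish_a, dish_b, puck, foam_pot, marker, tweezers, vial from where it was at the start of the episode above 0.015 m).
It also fails if it takes over 72 s, if anything falls off the work surface, if the arm or the gripper's body presses on something with over 40 N, if the wrist force passes 120 N, or if a joint passes its speed limit or range.

## Working session

There is one attempt and no reset: what is moved stays moved. The work goes in short steps, Python scripts to look and compute and a tool call to move; the robot and the scene stay as the last step left them, time stands still between calls to the robot, and variables do not carry over. Pictures are saved under pics/ and viewed, at most 10 in all, crops included, and the job is handed in when it is done.

Besides the shell and the picture viewer there is one more tool, called after "Request:" in YAML: its name, and indented under it one key for each argument. step_arm: Moves the arm, as the interface text tells. Its arguments: {"type":"object","properties":{"rows":{"type":"array"},"jaw":{"type":"number"},"squeeze":{"type":"number"}},"required":["rows"]}

```bash
mkdir -p pics; ls
cat > h.py <<'E'
import numpy as np, cv2
from rig import get_obs, camera, hand_in, cut_out, robot
def cloud(c):
    d=c["depth"]; f=d.shape[0]/2/np.tan(np.radians(c["fov_y"])/2)
    v,u=np.mgrid[:d.shape[0],:d.shape[1]]
    P=np.stack([(u-c["cx"])/f*d,-(v-c["cy"])/f*d,-d,np.ones_like(d)],-1)
    return (P@np.array(c["extrinsics"]).T)[...,:3]
E
python3 - <<'E'
from h import *
print(robot.tip_extent, {k:v for k,v in get_obs().items()})
ims=[]
for n in("top","scene"):
    c=camera(n); cv2.imwrite(f"pics/{n}.png",c["pixels"]); P=cloud(c)
    print(n,[k for k in c], np.round(np.array(c["extrinsics"]),3).tolist())
    for l in("block","dock","dish_a","puck","foam_pot","marker","tweezers","vial"):
        for r in cut_out(l,n)[:3]:
            m=r["region"]&(c["depth"]>0); p=P[m]
            print(l,round(r["confidence"],2),np.round(r["extent"]),np.round(np.median(p,0),3),np.round(np.percentile(p,2,0),3),np.round(np.percentile(p,98,0),3))
E
```

```text
pics
0.1822 {'time': 0.0, 'q': array([ 1.05151365e+00,  5.28486570e-01,  1.43386256e+00,  2.31846783e-05,
        1.18138353e+00, -1.78481218e-01]), 'joint_velocities': array([-7.06172765e-04, -1.28018497e-03, -5.01314178e-04,  6.28609754e-04,
       -9.54017146e-04, -9.31724802e-05]), 'joint_torque': array([ 1.00039630e-03, -4.40045929e+01, -1.76590794e+01,  6.34349557e-02,
        5.81026229e-02, -1.45355639e-04]), 'position': array([0.20869638, 0.58878243, 0.40377131]), 'tool_rot': array([ 1.69581539e-01,  9.85515579e-01, -1.00187843e-03, -3.75852217e-04]), 'ft_force': array([-0.12831109,  0.23810767, -0.89745032]), 'moment': array([-0.0002346 , -0.02089926, -0.06368294]), 'grip_force': 0.0, 'grip_width': 0.08727036374362462}
top ['pixels', 'depth', 'fov_y', 'cx', 'cy', 'extrinsics'] [[-0.0, 0.997, -0.072, 0.523], [-1.0, 0.001, 0.015, -0.006], [0.015, 0.072, 0.997, 1.002], [0.0, 0.0, 0.0, 1.0]]
block 0.89 [238. 185. 108.  48.] [0.597 0.024 0.07 ] [ 0.545 -0.1    0.06 ] [0.65  0.147 0.079]
dock 0.7 [236. 105. 126.  89.] [0.795 0.027 0.068] [ 0.697 -0.121  0.031] [0.898 0.175 0.072]
[... 1141 characters left out ...]
ish_a 0.58 [193. 218.  37.  29.] [ 0.549 -0.19   0.015] [ 0.501 -0.231  0.002] [ 0.587 -0.146  0.018]
puck 0.76 [212. 249.  25.  18.] [ 0.674 -0.197  0.022] [ 0.645 -0.217 -0.001] [ 0.689 -0.165  0.031]
foam_pot 0.83 [371. 198.  39.  32.] [0.729 0.266 0.044] [0.689 0.203 0.007] [0.786 0.303 0.056]
marker 0.7 [139. 196.  39.   3.] [ 0.389 -0.277  0.003] [ 0.366 -0.332 -0.001] [ 0.409 -0.235  0.006]
marker 0.65 [336. 151.   8.  20.] [0.481 0.352 0.009] [0.441 0.305 0.003] [0.518 0.403 0.012]
tweezers 0.56 [142. 196.  40.   3.] [ 0.395 -0.264  0.003] [ 0.37  -0.328  0.   ] [ 0.411 -0.232  0.006]
vial 0.64 [230. 262.  14.  18.] [ 0.742 -0.18   0.035] [ 0.718 -0.19  -0.002] [ 0.749 -0.154  0.051]
```

View pic.

```bash
cat >> h.py <<'E'
def rect(P,mask,z0,z1):
    p=P[mask&(P[...,2]>z0)&(P[...,2]<z1)][:,:2]
    r=cv2.minAreaRect((p*1000).astype(np.float32)); b=cv2.boxPoints(r)
    return np.round(r[0],1),np.round(r[1],1),round(r[2],2)
def line(x,y):  # robust x=a+b*y
    m=np.ones(len(x),bool)
    for _ in range(5):
        k=np.polyfit(y[m],x[m],1); e=x-np.polyval(k,y); m=abs(e)<max(1.5*np.std(e[m]),.0008)
    return k
def edges(P,mask,z0,z1,ylo,yhi):
    """front and back edge lines x(y) of a top face, from per-column extremes; left/right extents"""
    p=P[mask&(P[...,2]>z0)&(P[...,2]<z1)]
    ys=np.arange(ylo,yhi,.004); F=[];B=[];Y=[]
    for y in ys:
        s=p[abs(p[:,1]-y)<.002]
        if len(s)>5: F.append(s[:,0].min());B.append(s[:,0].max());Y.append(y)
    return line(np.array(F),np.array(Y)),line(np.array(B),np.array(Y))
E
python3 - <<'E'
from h import *
c=camera("top");P=cloud(c)
for l,lo,hi in(("block",-.09,.135),("dock",-.11,.16)):
    m=cut_out(l,"top")[0]["region"]
    m=cv2.dilate(m.astype(np.uint8),np.ones((3,3)))>0
    if l=="block": m&=P[...,0]<.68
    print(l,rect(P,m,.062,.074),*[np.round((k[1],k[0]),4) for k in edges(P,m,.062,.074,lo,hi)])
    p=P[m&(P[...,2]>.062)&(P[...,2]<.074)]; print(np.percentile(p,[0,1,99,100],axis=0).round(4).tolist())
# pads
for y in np.arange(-.11,.17,.01):
    s=P[(abs(P[...,1]-y)<.004)&(P[...,0]>.66)&(P[...,0]<.74)&(P[...,2]>.02)]
    s=s[np.argsort(s[:,0])][:4]; print(round(y,2),s[:,[0,2]].round(3).tolist())
im=cv2.resize(c["pixels"][60:290,70:370],None,fx=2.6,fy=2.6,interpolation=cv2.INTER_CUBIC)
cv2.imwrite("pics/t1.png",im)
E
```

```text
block (array([599.2,  23.1]), array([100.4, 260.2]), 4.99) [ 0.5516 -0.0867] [ 0.65   -0.0858]
[[0.5405, -0.1099, 0.0635], [0.5453, -0.1047, 0.0662], [0.6525, 0.1497, 0.0736], [0.6575, 0.1549, 0.074]]
dock (array([802.7,  27.4]), array([309.5, 200.4]), 88.66) [0.7034 0.0267] [0.8999 0.0185]
[[0.7003, -0.1282, 0.062], [0.705, -0.1237, 0.0638], [0.8992, 0.1782, 0.0722], [0.9061, 0.1843, 0.074]]
-0.11 [[0.7, 0.03], [0.7, 0.057], [0.7, 0.028], [0.7, 0.056]]
-0.1 [[0.688, 0.051], [0.688, 0.02], [0.688, 0.034], [0.689, 0.033]]
-0.09 [[0.688, 0.033], [0.689, 0.047], [0.689, 0.031], [0.689, 0.031]]
-0.08 [[0.688, 0.048], [0.689, 0.047], [0.689, 0.031], [0.689, 0.031]]
-0.07 [[0.688, 0.049], [0.689, 0.046], [0.689, 0.03], [0.689, 0.03]]
-0.06 [[0.689, 0.044], [0.689, 0.043], [0.689, 0.027], [0.689, 0.042]]
-0.05 [[0.689, 0.045], [0.689, 0.029], [0.689, 0.027], [0.69, 0.056]]
-0.04 [[0.701, 0.036], [0.701, 0.033], [0.701, 0.061], [0.702, 0.06]]
-0.03 [[0.701, 0.061], [0.702, 0.046], [0.702, 0.045], [0.702, 0.058]]
-0.02 [[0.7, 0.04], [0.701, 0.023], [0.701, 0.05], [0.701, 0.035]]
-0.01 [[0.701
[... 609 characters left out ...]
0.025]]
0.08 [[0.702, 0.028], [0.703, 0.051], [0.703, 0.037], [0.704, 0.034]]
0.09 [[0.704, 0.03], [0.704, 0.057], [0.705, 0.043], [0.705, 0.028]]
0.1 [[0.704, 0.03], [0.704, 0.056], [0.705, 0.042], [0.705, 0.027]]
0.11 [[0.693, 0.036], [0.693, 0.05], [0.693, 0.05], [0.693, 0.033]]
0.12 [[0.693, 0.049], [0.693, 0.034], [0.693, 0.032], [0.693, 0.046]]
0.13 [[0.693, 0.035], [0.693, 0.047], [0.693, 0.046], [0.694, 0.031]]
0.14 [[0.693, 0.046], [0.693, 0.046], [0.693, 0.032], [0.694, 0.03]]
0.15 [[0.694, 0.031], [0.694, 0.045], [0.694, 0.03], [0.694, 0.045]]
0.16 [[0.694, 0.029], [0.694, 0.057], [0.694, 0.041], [0.694, 0.026]]
0.17 [[0.706, 0.021], [0.706, 0.047], [0.706, 0.033], [0.706, 0.033]]
```

View pics/t1.png

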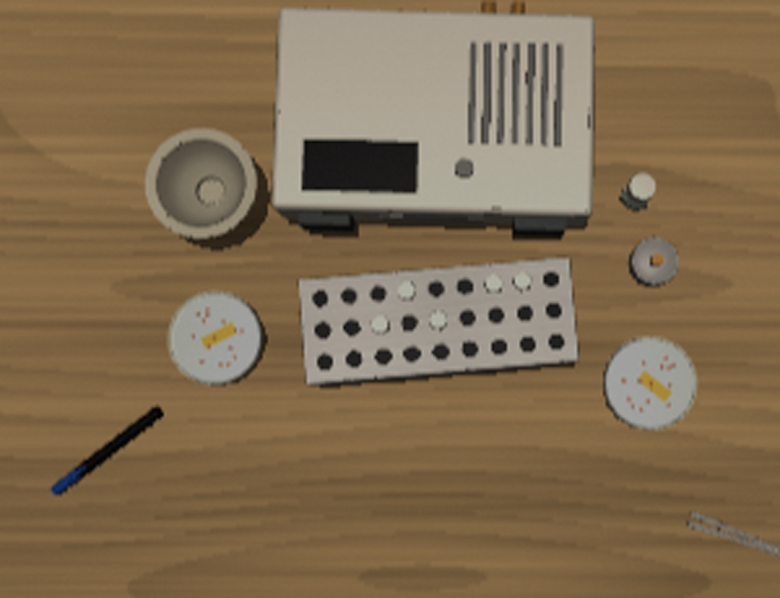

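View pics/scene.png

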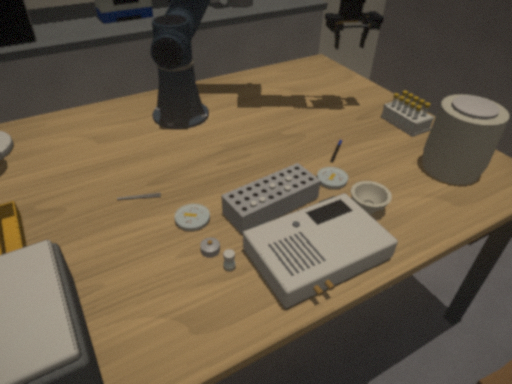

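Request:
step_arm:
  rows:
    - [0.0285,-0.0461,-0.0105,0,0,2.45]
    - [0.0285,-0.0461,-0.0105,0,0,2.45]
    - [0.0285,-0.0461,-0.0105,0,0,2.45]
    - [0.0285,-0.0461,-0.0105,0,0,2.45]
    - [0.0285,-0.0461,-0.0105,0,0,2.45]
    - [0.0285,-0.0461,-0.0105,0,0,2.45]
    - [0.0285,-0.0461,-0.0105,0,0,2.45]
    - [0.0285,-0.0461,-0.0105,0,0,2.45]
    - [0.0285,-0.0461,-0.0105,0,0,2.45]
    - [0.0285,-0.0461,-0.0105,0,0,2.45]
    - [0,0,-0.02,0,-5,0]
    - [0,0,0,0,0,0]
  jaw: 0
  squeeze: 10

```text
time: 2.55
position: [0.4932, 0.1273, 0.2787]
tool_rot: [-0.043, 0.998, -0.002, 0.041]
ft_force: [-0.7, -0.7, -0.8]
grip_width: 0.0002
grip_force: 0.0
```

Request:
step_arm:
  rows:
    - [0,0,-0.018,0,0,0]
    - [0,0,-0.018,0,0,0]
    - [0,0,-0.0155,0,0,0]
    - [0.005,0.0004,0,0,0,0]
    - [0.005,0.0004,0,0,0,0]
    - [0.003,0.0003,0,0,0,0]
    - [0.001,0.0001,0,0,0,0]
    - [0.001,0.0001,0,0,0,0]
    - [0.001,0.0001,0,0,0,0]
    - [0.001,0.0001,0,0,0,0]

```text
time: 3.8
position: [0.5108, 0.1295, 0.2282]
tool_rot: [-0.043, 0.998, -0.002, 0.043]
ft_force: [0.4, -0.6, 0.6]
grip_width: 0.0006
grip_force: 0.0
```

Request:
step_arm:
  rows:
    - [0.001,0.0001,0,0,0,0]
    - [0.001,0.0001,0,0,0,0]
    - [0.001,0.0001,0,0,0,0]
    - [0.001,0.0001,0,0,0,0]
    - [0.001,0.0001,0,0,0,0]
    - [0.001,0.0001,0,0,0,0]

```text
time: 4.55
position: [0.5153, 0.1301, 0.228]
tool_rot: [-0.043, 0.998, -0.002, 0.041]
ft_force: [-5.8, -1.5, 4.8]
grip_width: 0.0004
grip_force: 3.1
```

Request:
step_arm:
  rows:
    - [0.0028,0.0015,0.0005,0,0,-1]
    - [0.0028,0.0015,0.0005,0,0,-1]
    - [0.0029,0.0014,0.0003,0,0,-1]
    - [0.0029,0.0014,0.0002,0,0,-1]
    - [0.0029,0.0013,0.0,0,0,-1]
    - [0.003,0.0013,0,0,0,-1]

```text
time: 5.3
position: [0.5282, 0.1382, 0.2282]
tool_rot: [0.009, 0.999, -0.005, 0.033]
ft_force: [-14.7, -2.6, 7.6]
grip_width: 0.0002
grip_force: 7.0
```

```bash
cat >> h.py <<'E'
D=np.array([.691,.030]); DY=np.radians(-1.34)
def block():
    """block pose from front-row visible top points (top camera)"""
    c=camera("top");P=cloud(c);m=np.zeros(P.shape[:2],bool)
    for r in cut_out("block","top"):
        if r["confidence"]>.3 and abs(np.median(P[r["region"]],0)[2]-.07)<.01 and np.median(P[r["region"]],0)[0]<.68: m=r["region"]; break
    m=cv2.dilate(m.astype(np.uint8),np.ones((3,3)))>0
    m&=(P[...,2]>.062)&(P[...,2]<.074)
    # fit: known 100x260 rectangle top face with soft membership against seen points
    p=P[m][:,:2]; r=cv2.minAreaRect((p*1000).astype(np.float32))
    return c,P,m,r
def report():
    c,P,m,r=block(); (w,h),a=r[1],r[2]
    yaw=np.radians(a if h>w else a-90)
    q=np.array(r[0])/1000-D; R=lambda t:np.array([[np.cos(t),-np.sin(t)],[np.sin(t),np.cos(t)]])
    b=R(-DY)@q; t=yaw-DY
    L=b+R(t)@[.05,.12];Rr=b+R(t)@[.05,-.12]
    pl=np.array(r[0])/1000+R(yaw)@[-.05,.114];pr=np.array(r[0])/1000+R(yaw)@[-.05,-.114]
    print("size",np.round(r[1],1),"world",np.round(r[0],1),"yaw",round(np.degrees(yaw),2),"| dock xy mm",np.round(b*1000,1),"gapL",round(-L[0]*1000,1),"gapR",round(-Rr[0]*1000,1))
    print("push_left",pl.round(4),"push_right",pr.round(4))
    o=get_obs(); print(o["position"].round(4),o["ft_force"].round(1))
    return c
E
python3 -c "from h import *; report()"
```

```text
size [ 99.6 260.7] world [602.4  24.7] yaw 0.22 | dock xy mm [-88.4  -7.4] gapL 41.7 gapR 35.2
push_left [0.552  0.1385] push_right [ 0.5529 -0.0895]
[0.5287 0.1383 0.2282] [-12.9  -1.9   5.8]
```

Request:
step_arm:
  rows:
    - [0.0027,0.0012,0.0006,0,0,-1]
    - [0.0027,0.0012,0.0006,0,0,-1]
    - [0.0027,0.0012,0.0004,0,0,-1]
    - [0.0027,0.0011,0.0003,0,0,-1]
    - [0.0028,0.0011,0.0002,0,0,-1]
    - [0.0028,0.001,0,0,0,-1]
    - [0.0028,0.001,0,0,0,-1]
    - [0.0028,0.001,0,0,0,-1]

```text
time: 6.4
position: [0.5511, 0.1481, 0.2291]
tool_rot: [0.079, 0.996, -0.008, 0.034]
ft_force: [-9.3, 2.3, -3.6]
grip_width: 0.0004
grip_force: 4.9
```

```bash
python3 -c "from h import *; report()"
```

```text
size [260.5 100.4] world [609.8  24.7] yaw -6.53 | dock xy mm [-81.1  -7.2] gapL 20.4 gapR 42.1
push_left [0.5731 0.1436] push_right [ 0.5472 -0.0829]
[0.5516 0.1482 0.2292] [-8.   3.1 -4.2]
```

Request:
step_arm:
  rows:
    - [0.003,0.0009,0.0001,0,0,-1]
    - [0.0031,0.0009,0,0,0,-1]
    - [0.0031,0.0008,0,0,0,-1]
    - [0.0031,0.0007,0,0,0,-1]
    - [-0.01,0.0015,0,0,0,0]
    - [-0.02,0.003,0,0,0,0]
    - [-0.02,0.003,0,0,0,0]
    - [0,0,0,0,0,0]

```text
time: 7.5
position: [0.5179, 0.1584, 0.2323]
tool_rot: [0.113, 0.993, -0.009, 0.043]
ft_force: [-0.2, -0.7, -0.5]
grip_width: 0.0006
grip_force: 0.0
```

```bash
python3 -c "from h import *; report()"
```

```text
size [260.  100.2] world [613.2  24.7] yaw -10.71 | dock xy mm [-77.6  -7.1] gapL 8.8 gapR 47.9
push_left [0.5853 0.146 ] push_right [ 0.5429 -0.078 ]
[0.5198 0.1581 0.2325] [-0.4  0.3 -0.5]
```

Request:
step_arm:
  rows:
    - [-0.02,-0.02,0,0,0,0.6]
    - [0,-0.052,0,0,0,0.6]
    - [0,-0.052,0,0,0,0.6]
    - [0,-0.052,0,0,0,0.5]
    - [0,-0.052,-0.004,0,0,0]
    - [0.004,-0.001,0,0,0,0]
    - [0.004,-0.001,0,0,0,0]
    - [0.003,-0.001,0,0,0,0]
    - [0.002,0,0,0,0,0]
    - [0.0015,0,0,0,0,0]
    - [0.0015,0,0,0,0,0]
    - [0.0015,0,0,0,0,0]

```text
time: 9.1
position: [0.516, -0.0726, 0.228]
tool_rot: [0.093, 0.995, -0.008, 0.043]
ft_force: [0.0, -0.1, -0.0]
grip_width: 0.0004
grip_force: 0.0
```

Request:
step_arm:
  rows:
    - [0.0015,-0.0002,0,0,0,0]
    - [0.0015,-0.0002,0.0002,0,0,0]
    - [0.0015,-0.0005,0.0005,0,0,0.5]
    - [0.0026,-0.0018,0.0006,0,0,1]
    - [0.0026,-0.0018,0.0006,0,0,1]
    - [0.0027,-0.0017,0.0005,0,0,1]
    - [0.0027,-0.0017,0.0004,0,0,1]
    - [0.0027,-0.0016,0.0002,0,0,1]
    - [0.0028,-0.0016,0.0002,0,0,1]

```text
time: 10.22
position: [0.5321, -0.0828, 0.2289]
tool_rot: [0.036, 0.999, -0.003, 0.035]
ft_force: [-10.2, -1.1, -3.0]
grip_width: 0.0001
grip_force: 4.7
```

```bash
python3 -c "from h import *; report()"
```

```text
size [260.2 100.2] world [617.2  23.8] yaw -6.49 | dock xy mm [-73.6  -7.9] gapL 13.1 gapR 34.6
push_left [0.5804 0.1427] push_right [ 0.5546 -0.0838]
[ 0.5326 -0.083   0.229 ] [-8.5 -1.2 -4.8]
```

Request:
step_arm:
  rows:
    - [0.0028,-0.0015,0,0,0,0]
    - [0.0028,-0.0015,0,0,0,0.5]
    - [0.0028,-0.0014,0,0,0,1]
    - [0.0029,-0.0014,0,0,0,1]
    - [0.0029,-0.0013,0,0,0,1]
    - [0.0029,-0.0013,0,0,0,1]
    - [0.0029,-0.0013,0,0,0,1]
    - [0.0029,-0.0012,0,0,0,1]

```text
time: 11.32
position: [0.5551, -0.0943, 0.2288]
tool_rot: [-0.021, 0.999, -0.001, 0.036]
ft_force: [-10.2, -2.4, -3.2]
grip_width: 0.0005
grip_force: 5.0
```

```bash
python3 -c "from h import *; report()"
```

```text
size [100.8 259.4] world [624.7  23. ] yaw 1.33 | dock xy mm [-66.1  -8.6] gapL 21.8 gapR 10.6
push_left [0.5721 0.1358] push_right [ 0.5773 -0.0921]
[ 0.5557 -0.0944  0.2289] [-9.1 -3.  -3.5]
```

Request:
step_arm:
  rows:
    - [0.0029,-0.0012,0,0,0,1]
    - [0.0029,-0.0011,0,0,0,0.5]
    - [-0.015,0,0,0,0,0]
    - [-0.018,0.01,0,0,0,0]
    - [0,0.05,0,0,0,0]
    - [0,0.056,0,0,0,0]
    - [0,0.056,0,0,0,0]
    - [0,0.056,0,0,0,0]
    - [0,0,-0.002,0,0,0]
    - [0,0,0,0,0,0]

```text
time: 12.68
position: [0.5325, 0.1309, 0.2291]
tool_rot: [-0.033, 0.998, -0.002, 0.044]
ft_force: [0.2, 0.4, 0.2]
grip_width: 0.0005
grip_force: 0.0
```

```bash
python3 -c "from h import *; report()"
```

```text
size [100.4 260.4] world [626.4  22.7] yaw 3.49 | dock xy mm [-64.4  -8.8] gapL 24.7 gapR 4.5
push_left [0.5696 0.1334] push_right [ 0.5834 -0.0941]
[0.5326 0.1297 0.2291] [0.2 0.1 0.9]
```

Request:
step_arm:
  rows:
    - [0.004,0.0003,0,0,0,0]
    - [0.004,0.0003,-0.0005,0,0,0]
    - [0.002,0.0001,0,0,0,0]
    - [0.0015,0,0,0,0,0]
    - [0.0015,0.0001,0.0003,0,0,0]
    - [0.0015,0.0003,0.0005,0,0,-0.2]
    - [0.0025,0.0013,0.0006,0,0,-0.5]
    - [0.0028,0.0014,0.0006,0,0,-1]
    - [0.0028,0.0014,0.0004,0,0,-1]
    - [0.0029,0.0013,0.0003,0,0,-1]
    - [0.0029,0.0013,0.0002,0,0,-1]

```text
time: 14.15
position: [0.556, 0.1384, 0.2292]
tool_rot: [0.008, 0.999, -0.005, 0.035]
ft_force: [-8.9, -2.8, -3.0]
grip_width: 0.0002
grip_force: 4.5
```

```bash
python3 -c "from h import *; report()"
```

```text
size [0. 0.] world [0. 0.] yaw -90.0 | dock xy mm [-690.1  -46.2] gapL 569.0 gapR 808.9
push_left [0.114 0.05 ] push_right [-0.114  0.05 ]
[0.5564 0.1387 0.2292] [-7.9 -1.6 -3.4]
```

```bash
cat >> h.py <<'E'
_old=block
def block():
    c,P,m,r=_old()
    if m.sum()<500:
        m=(P[...,2]>.062)&(P[...,2]<.074)&(P[...,0]>.5)&(P[...,0]<.697)&(P[...,1]>-.16)&(P[...,1]<.2)
        m=cv2.morphologyEx(m.astype(np.uint8),cv2.MORPH_OPEN,np.ones((3,3)))
        n,l,s,_=cv2.connectedComponentsWithStats(m); m=l==1+np.argmax(s[1:,4])
        r=cv2.minAreaRect((P[m][:,:2]*1000).astype(np.float32)); print("geom")
    return c,P,m,r
E
python3 -c "from h import *; report()"
```

```text
size [ 97.8 258.6] world [628.5  23.4] yaw 0.11 | dock xy mm [-62.3  -8.1] gapL 15.3 gapR 9.3
push_left [0.5783 0.1373] push_right [ 0.5787 -0.0907]
[0.5563 0.1386 0.2292] [-8.2 -0.7 -3.4]
```

Continue the left push by about 4 rows.

Request:
step_arm:
  rows:
    - [0.0029,0.0012,0,0,0,-1]
    - [0.0029,0.0012,0,0,0,-1]
    - [0.0029,0.0012,0,0,0,-1]
    - [0.0029,0.0011,0,0,0,-0.5]

```text
time: 14.85
position: [0.5669, 0.1435, 0.2291]
tool_rot: [0.038, 0.999, -0.006, 0.034]
ft_force: [-11.2, -1.8, 0.4]
grip_width: 0.0007
grip_force: 5.3
```

```bash
python3 -c "from h import *; report()"
```

```text
size [259.7 100.4] world [632.3  24.2] yaw -3.39 | dock xy mm [-58.6  -7.2] gapL 4.3 gapR 12.9
push_left [0.5891 0.1409] push_right [ 0.5756 -0.0867]
[0.5674 0.1437 0.2291] [-8.1 -0.1 -0.8]
```

Request:
step_arm:
  rows:
    - [0.0022,0.0008,0,0,0,0]
    - [-0.015,0,0,0,0,0]
    - [-0.025,-0.004,0,0,0,0]
    - [0,-0.056,0,0,0,0]
    - [0,-0.056,0,0,0,0]
    - [0,-0.056,0,0,0,0]
    - [0,-0.056,0,0,0,0]
    - [0.006,0,-0.002,0,0,0]
    - [0.004,0,0,0,0,0]
    - [0,0,0,0,0,0]

```text
time: 16.2
position: [0.5448, -0.0824, 0.2295]
tool_rot: [0.038, 0.998, -0.005, 0.043]
ft_force: [-0.9, -1.1, -0.3]
grip_width: 0.0003
grip_force: 0.0
```

```bash
python3 -c "from h import *; report()"
```

```text
size [260.  100.2] world [632.6  24.5] yaw -3.93 | dock xy mm [-58.2  -6.9] gapL 2.9 gapR 13.7
push_left [0.5905 0.1417] push_right [ 0.5749 -0.0858]
[ 0.5444 -0.0822  0.2295] [-0.3  0.3 -0.1]
```

Request:
step_arm:
  rows:
    - [0.003,0,0,0,0,0]
    - [0.0015,0,-0.0005,0,0,0]
    - [0.0015,0,0,0,0,0]
    - [0.0015,-0.0001,0.0003,0,0,0]
    - [0.0015,-0.0003,0.0005,0,0,0.2]
    - [0.002,-0.001,0.0006,0,0,0.5]
    - [0.0022,-0.0011,0.0005,0,0,0.7]
    - [0.0022,-0.0011,0.0004,0,0,0.7]
    - [0.0022,-0.0011,0.0002,0,0,0.7]

```text
time: 17.42
position: [0.5569, -0.0871, 0.2295]
tool_rot: [0.014, 0.999, -0.002, 0.034]
ft_force: [-10.1, 0.3, 0.6]
grip_width: 0.0003
grip_force: 5.5
```

```bash
python3 -c "from h import *; report()"
```

```text
size [259.7 100.4] world [634.3  24.5] yaw -2.44 | dock xy mm [-56.6  -6.8] gapL 4.3 gapR 8.9
push_left [0.5892 0.1406] push_right [ 0.5795 -0.0872]
[ 0.5576 -0.0874  0.2295] [-9.8 -0.9 -0.2]
```

Request:
step_arm:
  rows:
    - [0.002,-0.001,0,0,0,0.7]
    - [0.002,-0.001,0,0,0,0.7]
    - [0.002,-0.0009,0,0,0,0.6]

```text
time: 17.9
position: [0.563, -0.0901, 0.2294]
tool_rot: [-0.004, 0.999, -0.001, 0.035]
ft_force: [-11.5, -0.4, 2.2]
grip_width: 0.0008
grip_force: 5.9
```

```bash
python3 -c "from h import *; report()"
```

```text
size [100.1 261.1] world [635.3  24.4] yaw 0.12 | dock xy mm [-55.6  -6.9] gapL 8.7 gapR 2.5
push_left [0.585  0.1383] push_right [ 0.5855 -0.0897]
[ 0.5634 -0.0902  0.2295] [-10.2   1.3   1.2]
```

Request:
step_arm:
  rows:
    - [0.0008,-0.0003,0.0002,0,0,0.2]
    - [0.0008,-0.0003,0.0002,0,0,0.2]

```text
time: 18.25
position: [0.5645, -0.0907, 0.2296]
tool_rot: [-0.007, 0.999, -0.001, 0.034]
ft_force: [-10.7, -0.2, -1.1]
grip_width: 0.0003
grip_force: 5.1
```

Request:
step_arm:
  rows:
    - [0.0007,-0.0003,0,0,0,0.2]
    - [0.0007,-0.0003,0,0,0,0.2]

```text
time: 18.5
position: [0.5662, -0.0914, 0.2295]
tool_rot: [-0.011, 0.999, -0.001, 0.035]
ft_force: [-12.2, 0.5, 0.1]
grip_width: 0.0009
grip_force: 5.8
```

Request:
step_arm:
  rows:
    - [-0.01,0,0,0,0,0]
    - [-0.021,0.004,0,0,0,0]
    - [0,0.056,0,0,0,0]
    - [0,0.056,0,0,0,0]
    - [0,0.056,0,0,0,0]
    - [0,0.056,0,0,0,0]
    - [0.006,0,-0.001,0,0,0]
    - [0.006,0,0,0,0,0]
    - [0,0,0,0,0,0]

```text
time: 19.62
position: [0.5533, 0.1339, 0.2312]
tool_rot: [-0.009, 0.999, -0.003, 0.045]
ft_force: [-0.5, -0.4, 0.5]
grip_width: 0.0007
grip_force: 0.0
```

```bash
python3 -c "from h import *; report()"
```

```text
size [100.3 259.1] world [637.1  23.3] yaw 0.51 | dock xy mm [-53.7  -7.9] gapL 7.6 gapR -0.2
push_left [0.5861 0.1369] push_right [ 0.5881 -0.0911]
[0.5524 0.1338 0.2309] [-0.2 -0.6 -0.4]
```

Request:
step_arm:
  rows:
    - [0.003,0,-0.001,0,0,0]
    - [0.003,0,-0.001,0,0,0]
    - [0.0015,0,0,0,0,0]
    - [0.0015,0.0001,0.0003,0,0,0]
    - [0.0015,0.0003,0.0005,0,0,-0.2]
    - [0.002,0.0009,0.0006,0,0,-0.5]
    - [0.002,0.0009,0.0004,0,0,-0.6]
    - [0.002,0.0009,0.0002,0,0,-0.6]

```text
time: 20.72
position: [0.5641, 0.1375, 0.2293]
tool_rot: [0.006, 0.999, -0.006, 0.035]
ft_force: [-9.5, -5.3, 1.2]
grip_width: 0.0002
grip_force: 4.9
```

```bash
python3 -c "from h import *; report()"
```

```text
size [100.3 258.9] world [637.3  23.5] yaw 0.23 | dock xy mm [-53.6  -7.8] gapL 6.9 gapR 0.3
push_left [0.5868 0.1373] push_right [ 0.5877 -0.0907]
[0.5645 0.1377 0.2293] [-8.9 -5.6  0.8]
```

Request:
step_arm:
  rows:
    - [0.002,0.0004,0,0,0,-0.6]
    - [0.002,0.0006,0,0,0,-0.6]
    - [0.0015,0.0005,0,0,0,-0.5]

```text
time: 21.2
position: [0.5687, 0.1397, 0.2293]
tool_rot: [0.021, 0.999, -0.006, 0.034]
ft_force: [-12.8, -3.1, 4.5]
grip_width: 0.0006
grip_force: 6.3
```

```bash
python3 -c "from h import *; report()"
```

```text
size [259.7 100.4] world [638.3  24.2] yaw -0.97 | dock xy mm [-52.6  -7. ] gapL 3.4 gapR 1.8
push_left [0.5902 0.139 ] push_right [ 0.5863 -0.0889]
[0.5689 0.1398 0.2293] [-11.8  -3.4   3.2]
```

Request:
step_arm:
  rows:
    - [0.0009,0.0003,0.0004,0,0,-0.2]
    - [0.0009,0.0003,0.0004,0,0,-0.2]
    - [0.0007,0.0002,0.0002,0,0,-0.2]

```text
time: 21.68
position: [0.5715, 0.1408, 0.2295]
tool_rot: [0.026, 0.999, -0.006, 0.034]
ft_force: [-9.8, -1.5, -2.5]
grip_width: 0.0005
grip_force: 5.0
```

Request:
step_arm:
  rows:
    - [0.0006,0.0002,0,0,0,-0.2]
    - [0.0006,0.0002,0,0,0,-0.1]

```text
time: 21.92
position: [0.572, 0.1411, 0.2294]
tool_rot: [0.029, 0.999, -0.006, 0.033]
ft_force: [-11.9, -2.5, 0.8]
grip_width: 0.0005
grip_force: 6.0
```

```bash
python3 -c "from h import *; report()"
```

```text
size [260.  100.4] world [639.1  24.8] yaw -2.07 | dock xy mm [-51.7  -6.4] gapL 0.2 gapR 3.3
push_left [0.5933 0.1406] push_right [ 0.5851 -0.0873]
[0.572  0.1411 0.2294] [-11.4  -2.1  -0. ]
```

Request:
step_arm:
  rows:
    - [0.0006,0.0002,0,0,0,-0.1]
    - [0.0006,0.0002,0,0,0,0]

```text
time: 22.28
position: [0.5725, 0.1413, 0.2294]
tool_rot: [0.029, 0.999, -0.007, 0.032]
ft_force: [-13.1, -4.7, 2.7]
grip_width: 0.0007
grip_force: 7.0
```

Request:
step_arm:
  rows:
    - [-0.01,0,0,0,0,0]
    - [-0.02,-0.004,0,0,0,0]
    - [0,-0.056,0,0,0,0.4]
    - [0,-0.056,0,0,0,0.4]
    - [0,-0.056,0,0,0,0.4]
    - [0,-0.056,-0.001,0,0,0.4]
    - [0.006,0,-0.001,0,0,0]
    - [0.003,0,0,0,0,0]
    - [0,0,0,0,0,0]

```text
time: 23.4
position: [0.5583, -0.085, 0.2301]
tool_rot: [0.015, 0.999, -0.004, 0.044]
ft_force: [-0.4, -0.3, 0.1]
grip_width: 0.0007
grip_force: 0.0
```

```bash
python3 -c "from h import *; report()"
```

```text
size [260.3 100.3] world [639.3  24.9] yaw -1.85 | dock xy mm [-51.6  -6.3] gapL 0.5 gapR 2.7
push_left [0.593  0.1405] push_right [ 0.5856 -0.0874]
[ 0.5579 -0.0848  0.23  ] [-0.5  0.1 -0.5]
```

Request:
step_arm:
  rows:
    - [0.0015,0,-0.001,0,0,0]
    - [0.0015,0,0,0,0,0]
    - [0.001,0,0.0003,0,0,0.1]
    - [0.001,-0.0002,0.0004,0,0,0.2]
    - [0.001,-0.0003,0.0005,0,0,0.2]
    - [0.001,-0.0003,0.0004,0,0,0.2]

```text
time: 24.25
position: [0.5617, -0.0862, 0.2291]
tool_rot: [0.009, 0.999, -0.002, 0.038]
ft_force: [-9.0, 1.2, 0.8]
grip_width: 0.0003
grip_force: 4.4
```

Request:
step_arm:
  rows:
    - [0.001,-0.0004,0.0002,0,0,0.2]
    - [0.001,-0.0004,0.0002,0,0,0.2]
    - [0.0008,-0.0003,0,0,0,0.2]

```text
time: 24.62
position: [0.5628, -0.0869, 0.2292]
tool_rot: [0.004, 0.999, -0.001, 0.035]
ft_force: [-13.8, 1.0, 5.2]
grip_width: 0.0005
grip_force: 6.6
```

```bash
python3 -c "from h import *; report()"
```

```text
size [259.7 100.4] world [639.4  24.9] yaw -2.06 | dock xy mm [-51.5  -6.3] gapL 0.0 gapR 3.0
push_left [0.5935 0.1406] push_right [ 0.5853 -0.0872]
[ 0.5628 -0.0869  0.2292] [-13.2   1.3   4.5]
```

Request:
step_arm:
  rows:
    - [0.0004,-0.0002,0.0005,0,0,0.1]
    - [0.0004,-0.0002,0.0005,0,0,0.1]
    - [0.0004,-0.0002,0.0003,0,0,0.1]

```text
time: 25.1
position: [0.5648, -0.0877, 0.2298]
tool_rot: [0.002, 0.999, -0.002, 0.036]
ft_force: [-9.0, 0.1, -4.2]
grip_width: 0.001
grip_force: 4.3
```

Broke free; creep on.

Request:
step_arm:
  rows:
    - [0.0006,-0.0002,0,0,0,0.2]
    - [0.0006,-0.0002,0,0,0,0.2]

```text
time: 25.35
position: [0.5659, -0.0883, 0.2297]
tool_rot: [-0.002, 0.999, -0.001, 0.036]
ft_force: [-9.4, -1.0, -4.3]
grip_width: 0.0003
grip_force: 4.7
```

```bash
python3 -c "from h import *; report()"
```

```text
size [260.2 100.6] world [640.5  24.3] yaw -0.93 | dock xy mm [-50.3  -6.9] gapL 1.2 gapR -0.5
push_left [0.5924 0.1391] push_right [ 0.5887 -0.0889]
[ 0.566  -0.0883  0.2296] [-9.3  0.6 -4.2]
```

Request:
step_arm:
  rows:
    - [0.0005,-0.0002,0,0,0,0.1]
    - [0.0005,-0.0002,0,0,0,0]

```text
time: 25.7
position: [0.5664, -0.0886, 0.2296]
tool_rot: [-0.003, 0.999, -0.001, 0.035]
ft_force: [-10.5, -0.3, -3.2]
grip_width: 0.0006
grip_force: 5.5
```

Request:
step_arm:
  rows:
    - [0.0005,-0.0002,0,0,0,0]
    - [0.0005,-0.0001,0,0,0,0]

```text
time: 25.95
position: [0.5668, -0.0887, 0.2295]
tool_rot: [-0.003, 0.999, -0.001, 0.034]
ft_force: [-12.8, -0.3, -0.5]
grip_width: 0.0003
grip_force: 6.3
```

Request:
step_arm:
  rows:
    - [0.0005,-0.0001,0.0002,0,0,0]
    - [0.0005,0,0.0002,0,0,0]
    - [0,0,0,0,0,0]

```text
time: 26.32
position: [0.5672, -0.0887, 0.2295]
tool_rot: [-0.003, 0.999, -0.001, 0.033]
ft_force: [-13.4, -1.3, -2.1]
grip_width: 0.0006
grip_force: 6.6
```

```bash
python3 -c "from h import *; report();report()"
```

```text
size [260.1 100.5] world [640.5  24.5] yaw -0.72 | dock xy mm [-50.4  -6.7] gapL 1.7 gapR -0.9
push_left [0.5919 0.1391] push_right [ 0.5891 -0.0889]
[ 0.5672 -0.0887  0.2296] [-13.1   0.   -1.6]
size [260.2 100.5] world [640.3  24.7] yaw -0.91 | dock xy mm [-50.5  -6.5] gapL 1.4 gapR -0.4
push_left [0.5922 0.1395] push_right [ 0.5885 -0.0885]
[ 0.5672 -0.0887  0.2295] [-12.9  -0.6  -1.3]
```

Request:
step_arm:
  rows:
    - [0.0005,0,0.0001,0,0,0]
    - [0.0005,0,0.0001,0,0,0]
    - [0.0004,0,0.0001,0,0,0]
    - [0,0,0,0,0,0]

```text
time: 27.02
position: [0.5677, -0.0888, 0.2296]
tool_rot: [-0.003, 1.0, -0.0, 0.031]
ft_force: [-15.9, -2.7, -1.2]
grip_width: 0.0006
grip_force: 7.7
```

Request:
step_arm:
  rows:
    - [-0.008,0,0,0,0,0]
    - [-0.015,0.003,0,0,0,0]
    - [0,0.056,0,0,0,-0.3]
    - [0,0.056,0,0,0,-0.3]
    - [0,0.056,0,0,0,-0.3]
    - [0,0.056,-0.001,0,0,-0.2]
    - [0.007,0,-0.001,0,0,0]
    - [0.006,0,0,0,0,0]
    - [0.002,0,-0.001,0,0,0]
    - [0.001,0,0,0,0,0]

```text
time: 28.28
position: [0.5671, 0.1356, 0.2297]
tool_rot: [0.008, 0.999, -0.004, 0.042]
ft_force: [-4.0, 0.6, 2.7]
grip_width: 0.0004
grip_force: 1.9
```

```bash
python3 -c "from h import *; report();report()"
```

```text
size [259.4 100.4] world [640.3  24.1] yaw -0.85 | dock xy mm [-50.5  -7.1] gapL 1.6 gapR -0.5
push_left [0.592  0.1388] push_right [ 0.5887 -0.0892]
[0.567  0.1357 0.2297] [-3.1 -1.3  1.2]
size [259.7 100.4] world [640.2  24. ] yaw -0.98 | dock xy mm [-50.6  -7.2] gapL 1.4 gapR -0.1
push_left [0.5922 0.1388] push_right [ 0.5883 -0.0891]
[0.567  0.1358 0.2297] [-3.8 -3.3  1.3]
```

Request:
step_arm:
  rows:
    - [0.0007,0.0001,0.0003,0,0,0]
    - [0.0007,0.0001,0.0004,0,0,0]
    - [0.0007,0.0001,0.0004,0,0,-0.1]
    - [0.0005,0.0001,0.0003,0,0,-0.1]

```text
time: 28.98
position: [0.5682, 0.1365, 0.23]
tool_rot: [0.009, 0.999, -0.005, 0.04]
ft_force: [-6.1, -3.8, -2.8]
grip_width: 0.0006
grip_force: 2.9
```

Request:
step_arm:
  rows:
    - [0.0007,0.0001,0,0,0,-0.1]
    - [0.0007,0.0001,0,0,0,-0.1]
    - [0.0006,0.0001,0,0,0,-0.1]

```text
time: 29.35
position: [0.569, 0.1367, 0.23]
tool_rot: [0.011, 0.999, -0.005, 0.037]
ft_force: [-9.8, -4.9, 1.7]
grip_width: 0.0005
grip_force: 4.7
```

Request:
step_arm:
  rows:
    - [0.0005,0.0001,0.0002,0,0,-0.1]
    - [0.0005,0.0001,0.0002,0,0,-0.1]
    - [0.0004,0.0001,0.0001,0,0,0]

```text
time: 29.72
position: [0.5696, 0.1369, 0.2301]
tool_rot: [0.013, 0.999, -0.006, 0.036]
ft_force: [-10.4, -5.2, 1.2]
grip_width: 0.0006
grip_force: 5.2
```

```bash
python3 -c "from h import *; report();report()"
```

```text
size [259.7 100.4] world [640.3  24.2] yaw -0.99 | dock xy mm [-50.5  -7. ] gapL 1.3 gapR -0.2
push_left [0.5923 0.139 ] push_right [ 0.5884 -0.0889]
[0.5695 0.1369 0.2301] [-10.2  -3.9   1.7]
size [259.6 100.3] world [640.3  24.1] yaw -0.89 | dock xy mm [-50.5  -7.1] gapL 1.5 gapR -0.4
push_left [0.5921 0.1388] push_right [ 0.5886 -0.0891]
[0.5695 0.1369 0.2301] [-10.3  -4.4   1.4]
```

Request:
step_arm:
  rows:
    - [0.0006,0,0.0001,0,0,-0.1]
    - [0.0006,0,0.0001,0,0,-0.1]
    - [0.0005,0,0.0001,0,0,0]

```text
time: 30.3
position: [0.5705, 0.137, 0.2302]
tool_rot: [0.015, 0.999, -0.006, 0.035]
ft_force: [-10.5, -2.9, 1.1]
grip_width: 0.0004
grip_force: 5.5
```

Request:
step_arm:
  rows:
    - [0.0005,0.0001,0,0,0,-0.1]
    - [0.0005,0.0001,0,0,0,0]

```text
time: 30.55
position: [0.5715, 0.1374, 0.2301]
tool_rot: [0.016, 0.999, -0.006, 0.035]
ft_force: [-11.7, -4.5, 1.6]
grip_width: 0.0004
grip_force: 6.0
```

Request:
step_arm:
  rows:
    - [0.0005,0.0001,0.0001,0,0,0]
    - [0.0004,0.0001,0.0001,0,0,0]

```text
time: 30.8
position: [0.5719, 0.1375, 0.2302]
tool_rot: [0.016, 0.999, -0.006, 0.034]
ft_force: [-13.0, -4.8, 1.5]
grip_width: 0.0006
grip_force: 6.5
```

```bash
python3 -c "from h import *; report();report()"
```

```text
size [260.2 100.6] world [641.   24.6] yaw -1.62 | dock xy mm [-49.9  -6.5] gapL -0.7 gapR 0.5
push_left [0.5942 0.14  ] push_right [ 0.5878 -0.0879]
[0.5719 0.1375 0.2302] [-12.6  -4.7   3. ]
size [260.1 100.4] world [640.5  24.3] yaw -1.33 | dock xy mm [-50.4  -6.9] gapL 0.4 gapR 0.4
push_left [0.5931 0.1394] push_right [ 0.5878 -0.0886]
[0.5719 0.1375 0.2302] [-12.2  -4.3   1.7]
```

Request:
step_arm:
  rows:
    - [0.0005,0,0.0002,0,0,0]
    - [0.0005,0,0.0002,0,0,0]
    - [0.0005,0,0.0001,0,0,0]
    - [0,0,0,0,0,0]
    - [0,0,0,0,0,0]

```text
time: 31.62
position: [0.5725, 0.1375, 0.2302]
tool_rot: [0.016, 0.999, -0.006, 0.032]
ft_force: [-14.7, -2.9, 2.3]
grip_width: 0.0005
grip_force: 7.1
```

Request:
step_arm:
  rows:
    - [0.0005,0,0.0002,0,0,0]
    - [0.0005,0,0.0002,0,0,0]
    - [0.0003,0,0.0001,0,0,0]
    - [0,0,0,0,0,0]
    - [0,0,0,0,0,0]
    - [0,0,0,0,0,0]

```text
time: 32.38
position: [0.573, 0.1375, 0.2303]
tool_rot: [0.016, 0.999, -0.006, 0.031]
ft_force: [-14.8, -4.2, 1.7]
grip_width: 0.0007
grip_force: 7.7
```

```bash
python3 -c "from h import *; report();report()"
```

```text
size [259.6 100.5] world [640.9  24.4] yaw -1.56 | dock xy mm [-50.   -6.8] gapL -0.5 gapR 0.4
push_left [0.594  0.1397] push_right [ 0.5878 -0.0882]
[0.573  0.1376 0.2303] [-16.7  -3.5   1.3]
size [259.8 100.6] world [640.8  24.5] yaw -1.38 | dock xy mm [-50.   -6.7] gapL -0.1 gapR 0.1
push_left [0.5936 0.1396] push_right [ 0.5881 -0.0883]
[0.573  0.1375 0.2303] [-16.4  -4.2   1.2]
```

Request:
step_arm:
  rows:
    - [-0.01,0,0,0,0,0]
    - [-0.018,-0.004,0,0,0,0]
    - [0,-0.056,0,0,0,0]
    - [0,-0.056,0,0,0,0]
    - [0,-0.056,0,0,0,0]
    - [0,-0.054,-0.001,0,0,0]
    - [0.008,0,-0.002,0,0,0]
    - [0.005,0,0,0,0,0]
    - [0.0015,0,0,0,0,0]
    - [0.0015,0,0,0,0,0]

```text
time: 33.83
position: [0.5648, -0.0871, 0.2294]
tool_rot: [0.014, 0.999, -0.004, 0.037]
ft_force: [-13.9, -6.0, 5.1]
grip_width: 0.0002
grip_force: 6.6
```

Request:
step_arm:
  rows:
    - [0.0003,0,0.0003,0,0,0.1]
    - [0.0003,0,0.0003,0,0,0.1]
    - [0.0003,0,0.0002,0,0,0]
    - [0,0,0,0,0,0]

```text
time: 34.33
position: [0.5651, -0.0871, 0.2297]
tool_rot: [0.013, 0.999, -0.004, 0.037]
ft_force: [-12.3, -7.3, 0.2]
grip_width: 0.0007
grip_force: 6.1
```

Request:
step_arm:
  rows:
    - [0.0005,-0.0003,0,0,0,0.1]
    - [0.0005,-0.0003,0,0,0,0.1]
    - [0.0004,-0.0002,0,0,0,0]
    - [0,0,0,0,0,0]

```text
time: 34.83
position: [0.5656, -0.0875, 0.2296]
tool_rot: [0.011, 0.999, -0.003, 0.035]
ft_force: [-14.6, -7.1, 3.8]
grip_width: 0.0008
grip_force: 7.2
```

```bash
python3 -c "from h import *; report();report()"
```

```text
size [260.7 100.3] world [641.4  24.8] yaw -0.95 | dock xy mm [-49.4  -6.4] gapL 0.3 gapR -1.4
push_left [0.5933 0.1396] push_right [ 0.5895 -0.0884]
[ 0.5656 -0.0875  0.2296] [-14.9  -6.6   3.4]
size [260.7 100.2] world [641.   24.6] yaw -1.29 | dock xy mm [-49.9  -6.6] gapL 0.0 gapR -0.2
push_left [0.5935 0.1397] push_right [ 0.5884 -0.0883]
[ 0.5656 -0.0875  0.2296] [-14.6  -7.6   3.1]
```

Seated on both pads. Press briefly to about 17 N, then back off and lift clear.

Request:
step_arm:
  rows:
    - [0.0004,-0.0002,0.0002,0,0,0]
    - [0.0004,-0.0002,0.0002,0,0,0]
    - [0,0,0,0,0,0]
    - [0,0,0,0,0,0]

```text
time: 35.52
position: [0.566, -0.0877, 0.2297]
tool_rot: [0.011, 0.999, -0.003, 0.034]
ft_force: [-15.0, -5.2, 2.1]
grip_width: 0.0001
grip_force: 7.5
```

Request:
step_arm:
  rows:
    - [-0.006,0,0,0,0,0]
    - [-0.02,0,0,0,0,0]
    - [-0.04,0,0,0,0,0]
    - [-0.02,0,0.04,0,0,0]
    - [0,0,0.06,0,0,0]
    - [0,0,0,0,0,0]
    - [0,0,0,0,0,0]

```text
time: 36.4
position: [0.4856, -0.0883, 0.332]
tool_rot: [0.012, 0.999, -0.005, 0.045]
ft_force: [-0.6, 0.1, -0.4]
grip_width: 0.0009
grip_force: 0.0
```

Run:
```python
from h import *
report();report();c=report()
cv2.imwrite("pics/t2.png",cv2.resize(c["pixels"][60:290,70:370],None,fx=2.6,fy=2.6,interpolation=cv2.INTER_CUBIC))
```

```text
size [260.1 100.3] world [640.8  24.7] yaw -1.47 | dock xy mm [-50.1  -6.5] gapL -0.2 gapR 0.4
push_left [0.5937 0.14  ] push_right [ 0.5878 -0.088 ]
[ 0.485  -0.0884  0.3305] [ 0.  -1.  -1.1]
size [260.2 100.5] world [640.7  24.5] yaw -1.35 | dock xy mm [-50.2  -6.7] gapL 0.2 gapR 0.2
push_left [0.5934 0.1397] push_right [ 0.588  -0.0883]
[ 0.4849 -0.0886  0.3302] [-0.1  0.9  0.3]
size [260.5 100.5] world [640.7  24.6] yaw -1.41 | dock xy mm [-50.2  -6.6] gapL 0.0 gapR 0.3
push_left [0.5935 0.1398] push_right [ 0.5879 -0.0882]
[ 0.485  -0.0888  0.3304] [ 1.1 -0.7  0. ]
```

View pics/t2.png

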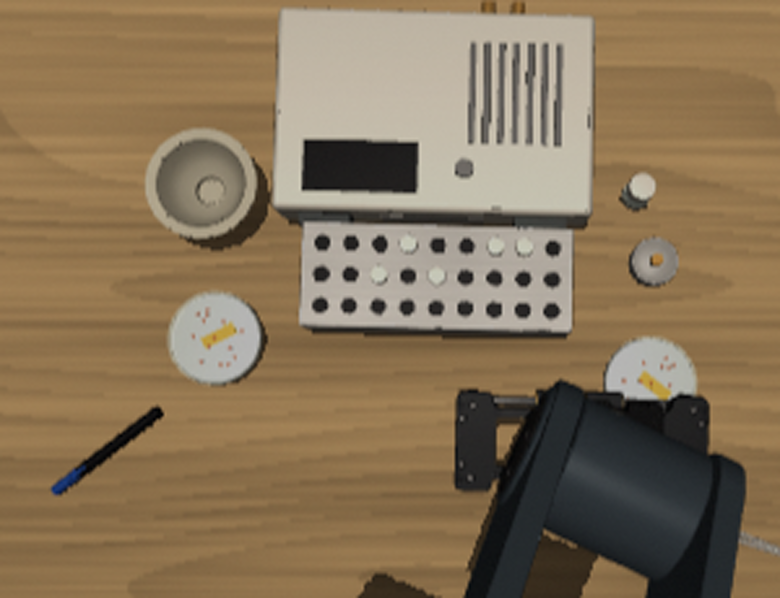

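The block (front edge at row ~330, back edge at row ~225) lies flush and parallel against both pads. The bystanders in view look unmoved, and the arm is clear.

```bash
python3 -c "from h import *; print(hand_in())"
```

```text
the job is handed in; nothing more can be done
None
```

The block was walked end by end to the chiller and pressed onto both pads at about 15–17 N. By camera it sits within about 0.5 mm of both pads and 7 mm right of centre; the arm is clear, the bystanders in view look unmoved, and the job is handed in (no verdict was returned).

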